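# Plate the shortbread: wedges head to tail on the tray

### The arm

A 7-joint arm with a two-finger parallel gripper is mounted at the origin on the work surface. World frame = base frame: x ahead of the robot, y to its left, z up, the work surface at z = 0. Lengths are in m, angles in rad, forces in N, time in s.
With the tool pointing down it reaches from about 0.4 to 0.85 m from the base axis. Payload 10.4 kg.
Tool frame: the origin (TCP) lies midway between the tips of the shut fingers; the grasp point (between the pads) lies 19 mm behind it; z points along the fingers, y is the line along which they close (so a half turn about z gives the same grasp; the last joint's range is limited). The gripper opens to 87 mm and grips with 3 to 60 N. Pads are 19 mm wide; open, the fingers measure 117 mm over their backs; the gripper's body (75 mm by 190 mm) begins 51 mm behind the grasp point.
Start: joints at [-1.326, 0.332, -0.065, 1.46, 0.022, 1.35, -0.088], TCP at [0.165, 0.603, 0.223] pointing down, gripper open.
Joint ranges: [-2.6, 2.6], [-0.5, 2.12], [-1.47, 1.34], [0.16, 2.42], [-1.27, 4.41], [0.06, 2.06], [-2.6, 2.6]. Speed limits (rad/s): [2.22, 2.22, 2.79, 2.79, 3.14, 3.14, 3.14].

### API

Orientations are given as a unit quaternion [x, y, z, w].
In Python, from bench import r gives the robot as it stands.
- The arm moves only by the tool arm_command, never from a script. Its arguments are lists of equal length, an entry for each row: "xyz": the shift along the world's x, y, z in m, a list of three; "rot": the turn, a rotation vector about the world's x, y, z in rad, a list of three. In form: {"xyz": [[tx, ty, tz], ...], "rot": [[ax, ay, az], ...]}. A call has 1 to 20 rows; each row is the pose to reach, as a shift and turn from the pose commanded when the call began; what a row does not reach only later rows make up. A row lasts 1/12 s, in which the tool goes at most 41.7 mm and 7.16 degrees, less where a joint would pass 70% of its speed; a pose out of reach is approached as far as the arm can. A call with a gripper value outside its range is refused whole. "grip" is the opening, from 0 (shut) to 1 (fully open), set as the call begins (left out, the last holds). The fingers move at their own pace and stop on an object; "squeeze" is the grip in N (left out, the last holds). Time passes only in rows, so rows that repeat a pose let the fingers close. It gives the time, the measured TCP pose, the force, the opening and the grip force at its end, in the units of the state.
- r.read_state(): the state, without advancing time (a new reading comes with each control period).
- r.camera(name): name is "scene" or "top" or "wrist"; returns the picture (384x512x3 uint8, red, green, blue); there is no depth.
- r.camera_model(name): a dict with "fx", "fy", "cx", "cy" (pixels), "T" (4x4, takes a point from camera to world coordinates). Camera axes: x right, y up, looking along -z (the intrinsics and any distortion apply to the point x, -y, -z); pixel columns grow to the right and rows downward; lengths in m; the calibration is good to about 2 mm. The wrist camera is an equidistant fisheye: a pixel r from the principal point sees the ray r / f radians off the axis. A picture is of the moment at which its call begins: read the wrist's pose just before it. camera_model takes no time and is no camera call; for the wrist camera it gives the pose at the moment of the call.
- r.close_job(): hands the job in; it is judged then, once.
Trained networks look in the newest picture that a camera, given by its name, has taken for a name from the list of things; names that differ only in an ending like _2 or _b are one class to them, and where a whole thing is asked for, a point or a joint stands for the part that bears it (a point fixed in the world has none). Each returns a list of dicts, best first, with "conf" (0 to 1); they miss things now and then, are a little off and sometimes report something else, mostly with a low value. They report only what shows in the picture. A call takes as long as a camera call. They do not tell look-alikes from the thing itself.
- r.look_for(label, camera): "at" ([x, y, z] in m, in the coordinates of the camera as it stood for that picture, good to about 4 mm: the middle of the surface that is visible of it).
- r.spot_point(label, camera): "at" ([x, y, z] in m, in the coordinates of the camera as it stood for that picture, good to about 4 mm: a listed point, or the origin of a listed thing).
The state is a dict: "time": time; "joint_positions": joint angles; "joint_vel": joint speeds; "joint_torque": joint torques, N m; "ee_pos": TCP position; "eef_rot": TCP orientation; "ft_force": force on the tool from outside, world axes, zero at the start; "torque": the same for the moment, N m; "width": finger opening in m; "grip_force": force on a finger pad.
Only numpy, scipy, OpenCV 4.12 (cv2) and the standard library are available. Lean on these libraries where they do the work, as an engineer would, in place of code of your own. Each camera call takes 0.05 s, during which the arm holds its last target. There are 200 camera calls.

### The job

Plate up the shortbread: pack the four whole wedges flat in the bamboo tray in one row, alternately head to tail, each lying straight across the tray, and lay the small round piece in the middle of the white plate. Leave the broken wedge, the straight finger and the demitasse where they are.

Things in the scene. Friction and masses are not known exactly. Their poses are not given: they have to be found in the camera images.
- wedge1: Whole shortbread wedge (four alike), loose, flat: 58 mm long, 24 mm thick, 45 mm wide at the wide end, 16 mm at the narrow end; flanks taper 15 deg each side, wide corners cut back 4 mm. End faces parallel, 58 mm apart: grip these from above. 40 g. Origin: underside, on centre line, 14 mm from wide end, 44 mm from narrow end (mid-length lies 15 mm along +x); x points to narrow end, z up.
- wedge2: Whole shortbread wedge (four alike), loose, flat: 58 mm long, 24 mm thick, 45 mm wide at the wide end, 16 mm at the narrow end; flanks taper 15 deg each side, wide corners cut back 4 mm. End faces parallel, 58 mm apart: grip these from above. 40 g. Origin: underside, on centre line, 14 mm from wide end, 44 mm from narrow end (mid-length lies 15 mm along +x); x points to narrow end, z up.
- wedge3: Whole shortbread wedge (four alike), loose, flat: 58 mm long, 24 mm thick, 45 mm wide at the wide end, 16 mm at the narrow end; flanks taper 15 deg each side, wide corners cut back 4 mm. End faces parallel, 58 mm apart: grip these from above. 40 g. Origin: underside, on centre line, 14 mm from wide end, 44 mm from narrow end (mid-length lies 15 mm along +x); x points to narrow end, z up.
- wedge4: Whole shortbread wedge (four alike), loose, flat: 58 mm long, 24 mm thick, 45 mm wide at the wide end, 16 mm at the narrow end; flanks taper 15 deg each side, wide corners cut back 4 mm. End faces parallel, 58 mm apart: grip these from above. 40 g. Origin: underside, on centre line, 14 mm from wide end, 44 mm from narrow end (mid-length lies 15 mm along +x); x points to narrow end, z up.
- round: Round middle piece of the same shortbread: a plain disc 50 mm across, 24 mm thick, about 45 g, loose on the table. Origin at the centre of its underside, z up.
- broken: Broken wedge of the same shortbread, only the wide half: 28 mm long, 45 mm wide tapering to 32 mm at the break, 24 mm thick. Not wanted. Origin on the underside, 14 mm from the wide end and 14 mm from the break; x points to the break.
- finger: Straight finger of the same shortbread: 58 x 26 x 24 mm with parallel sides, long side along its x. Not wanted. Origin at the centre of its underside.
- tray: Rectangular bamboo tray, fixed: outside 86 mm (its x, short way) by 190 mm (its y, long way), 10 mm high, lip 6 mm wide all round; inside 74 x 178 mm, inner floor 5 mm above the table, lip 5 mm above that floor. The wedges lie along x, side by side in a row along y; they fit only head to tail. Origin: centre of its underside.
- plate: Small round white ceramic plate, fixed on the table: 132 mm across the rim, rim 10 mm high, flat inner floor about 84 mm across, 5 mm above the table. Origin at the centre of its underside.
- demitasse: White ceramic demitasse standing among the shortbread, 62 mm across, 56 mm tall, with one handle on its +y side. Leave it where it stands. Origin at the centre of its underside.
Mind the look-alikes: they are no part of the job. Leave any red look-alike of the wedge4 alone.

How it is judged:
At the end, for the whole second after the job is handed in: Four wedges flat, at rest inside the tray lip, within 14 degrees of straight across, alternating head to tail (origins of same-way wedges 52 to 106 mm apart); the round flat within 15 mm of the plate centre; broken wedge, finger and demitasse within 25 mm of their start, demitasse upright (z of wedge1 in the frame of tray between 0.002 and 0.012 m and angle between each of wedge1, wedge2, wedge3, wedge4, round's own z axis and vertical below 0.09 rad and angle between the x axis of each of wedge1, wedge2, wedge3, wedge4 and the x axis of tray, either way round below 0.25 rad and x of wedge1 in the frame of tray between -0.03 and 0.03 m and y of wedge1 in the frame of tray between -0.078 and 0.078 m and linear speed of each of wedge1, wedge2, wedge3, wedge4, round below 0.02 m/s and z of wedge2 in the frame of tray between 0.002 and 0.012 m and x of wedge2 in the frame of tray between -0.03 and 0.03 m and y of wedge2 in the frame of tray between -0.078 and 0.078 m and z of wedge3 in the frame of tray between 0.002 and 0.012 m and x of wedge3 in the frame of tray between -0.03 and 0.03 m and y of wedge3 in the frame of tray between -0.078 and 0.078 m and z of wedge4 in the frame of tray between 0.002 and 0.012 m and x of wedge4 in the frame of tray between -0.03 and 0.03 m and y of wedge4 in the frame of tray between -0.078 and 0.078 m and ((x of each of wedge1, wedge2 in the frame of tray above 0.003 m and x of each of wedge3, wedge4 in the frame of tray below -0.003 m and horizontal distance between wedge1 and wedge2 between 0.052 and 0.106 m and horizontal distance between wedge3 and wedge4 between 0.052 and 0.106 m) or (x of each of wedge1, wedge3 in the frame of tray above 0.003 m and x of each of wedge2, wedge4 in the frame of tray below -0.003 m and horizontal distance between wedge1 and wedge3 between 0.052 and 0.106 m and horizontal distance between wedge2 and wedge4 between 0.052 and 0.106 m) or (x of each of wedge1, wedge4 in the frame of tray above 0.003 m and x of each of wedge2, wedge3 in the frame of tray below -0.003 m and horizontal distance between wedge1 and wedge4 between 0.052 and 0.106 m and horizontal distance between wedge2 and wedge3 between 0.052 and 0.106 m) or (x of each of wedge2, wedge3 in the frame of tray above 0.003 m and x of each of wedge1, wedge4 in the frame of tray below -0.003 m and horizontal distance between wedge2 and wedge3 between 0.052 and 0.106 m and horizontal distance between wedge1 and wedge4 between 0.052 and 0.106 m) or (x of each of wedge2, wedge4 in the frame of tray above 0.003 m and x of each of wedge1, wedge3 in the frame of tray below -0.003 m and horizontal distance between wedge2 and wedge4 between 0.052 and 0.106 m and horizontal distance between wedge1 and wedge3 between 0.052 and 0.106 m) or (x of each of wedge3, wedge4 in the frame of tray above 0.003 m and x of each of wedge1, wedge2 in the frame of tray below -0.003 m and horizontal distance between wedge3 and wedge4 between 0.052 and 0.106 m and horizontal distance between wedge1 and wedge2 between 0.052 and 0.106 m)) and horizontal distance between round and plate below 0.015 m and z of round in the frame of plate below 0.012 m and distance of each of broken, finger, demitasse from where it was at the start of the episode below 0.025 m and angle between demitasse's own z axis and vertical below 0.3 rad); the robot touches nothing.
It fails at once if The broken wedge is moved more than 25 mm (distance of broken from where it was at the start of the episode above 0.025 m).
It fails at once if The straight finger is moved more than 25 mm (distance of finger from where it was at the start of the episode above 0.025 m).
It fails at once if The demitasse is moved more than 25 mm (distance of demitasse from where it was at the start of the episode above 0.025 m).
It fails at once if The demitasse is tipped (angle between demitasse's own z axis and vertical above 0.5 rad).
It also fails if it takes over 122 s, if anything falls off the work surface, if the arm or the gripper's body presses on something with over 40 N, if the wrist force passes 120 N, or if a joint passes its speed limit or range.

## Working session

There is one attempt and no reset: what is moved stays moved. The work goes in short steps, Python scripts to look and compute and a tool call to move; the robot and the scene stay as the last step left them, time stands still between calls to the robot, and variables do not carry over. Pictures are saved under pics/ and viewed, at most 14 in all, crops included, and the job is handed in when it is done.

Besides the shell and the picture viewer there is one more tool, called after ">>>" in YAML: its name, and indented under it one key for each argument. arm_command: Moves the arm, as the interface text tells. Its arguments: {"type":"object","properties":{"xyz":{"type":"array"},"rot":{"type":"array"},"grip":{"type":"number"},"squeeze":{"type":"number"}},"required":["xyz","rot"]}

```bash
mkdir -p pics; ls
cat > h.py <<'E'
import numpy as np, cv2
from bench import r
def save(n,img): cv2.imwrite('pics/'+n+'.png',cv2.cvtColor(img,cv2.COLOR_RGB2BGR))
def w(m,p): return (m['T']@np.r_[p,1])[:3]
def pix2w(m,u,v,z):
    d=np.array([(u-m['cx'])/m['fx'],-(v-m['cy'])/m['fy'],-1.]); d=m['T'][:3,:3]@d; o=m['T'][:3,3]
    return o+d*(z-o[2])/d[2]
def proj(m,P):
    T=np.linalg.inv(m['T']); c=T@np.r_[P,1]; return m['cx']+m['fx']*c[0]/-c[2], m['cy']-m['fy']*c[1]/-c[2]
E
python3 - <<'E'
from h import *
s=r.read_state(); print(s)
for c in ['top','scene']:
    im=r.camera(c); save(c+'0',im); m=r.camera_model(c); print(c,m['fx'],m['fy'],m['cx'],m['cy'],m['T'].round(3).tolist(),m.keys())
    for l in ['wedge1','round','broken','finger','tray','plate','demitasse']:
        for k in r.spot_point(l,c): p=w(m,k['at']); print(l,round(k['conf'],2),p.round(3),np.round(proj(m,p)))
E
```

```text
pics
{'time': 0.0, 'joint_positions': array([-1.32558952,  0.33286607, -0.06472326,  1.46094497,  0.0216039 ,
        1.34989218, -0.0885347 ]), 'joint_vel': array([ 0.00139351,  0.00121717,  0.00086365,  0.00049674, -0.00046763,
        0.00027041, -0.0001323 ]), 'joint_torque': array([-5.01090744e-04, -6.23260260e+01,  2.41011410e-02, -3.89901066e+01,
       -6.14614505e-02,  3.98683024e-02,  1.46172792e-04]), 'ee_pos': array([0.16527662, 0.60234903, 0.22175588]), 'eef_rot': array([ 1.33499016e-01,  9.91048693e-01, -7.04491875e-04, -6.36180757e-05]), 'ft_force': array([-0.51601007, -0.0327079 , -0.1711088 ]), 'torque': array([ 0.03171096, -0.03083166,  0.03298566]), 'grip_force': 0.0, 'width': 0.08685255928956251}
top 496.28816778224035 496.28816778224035 246.2381707836419 189.68694088948013 [[0.027, 0.985, -0.173, 0.231], [-1.0, 0.026, -0.01, -0.023], [-0.006, 0.173, 0.985, 1.392], [0.0, 0.0, 0.0, 1.0]] dict_keys(['fx', 'fy', 'cx', 'cy', 'T'])
wedge1 0.74 [ 0.276 -0.22   0.001] [321. 263.]
wedge1 0.71 [0.493 0.337 0.003] [125. 181.]
wedge1 0.66 [0.37  0.251 0.002] [153. 224.]
wedg
[... 543 characters left out ...]
, -0.663, 0.614, 1.118], [0.904, 0.312, -0.294, -0.321], [0.003, 0.681, 0.732, 0.812], [0.0, 0.0, 0.0, 1.0]] dict_keys(['fx', 'fy', 'cx', 'cy', 'T'])
wedge1 0.97 [ 0.444 -0.111 -0.003] [214. 207.]
wedge1 0.91 [ 0.279 -0.221  0.002] [145. 173.]
wedge1 0.88 [ 0.369  0.255 -0.005] [336. 141.]
wedge1 0.73 [0.442 0.025 0.001] [268. 186.]
wedge1 0.65 [0.497 0.336 0.002] [392. 161.]
round 0.73 [ 0.502 -0.369 -0.001] [105. 267.]
round 0.3 [ 0.508 -0.242  0.003] [167. 247.]
broken 0.49 [0.457 0.144 0.003] [316. 174.]
finger 0.63 [ 0.382 -0.229 -0.001] [155. 204.]
tray 0.62 [ 0.638 -0.099  0.002] [255. 270.]
plate 0.71 [ 0.639  0.1   -0.001] [340. 237.]
demitasse 0.6 [ 0.511 -0.239  0.001] [168. 248.]
```

Run:
```python
from h import *
im=cv2.imread('pics/top0.png'); c=im[80:290,90:410]; cv2.imwrite('pics/top0c.png',cv2.resize(c,None,fx=2.5,fy=2.5,interpolation=cv2.INTER_CUBIC))
```

```text
(no output)
```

View pics/top0c.png

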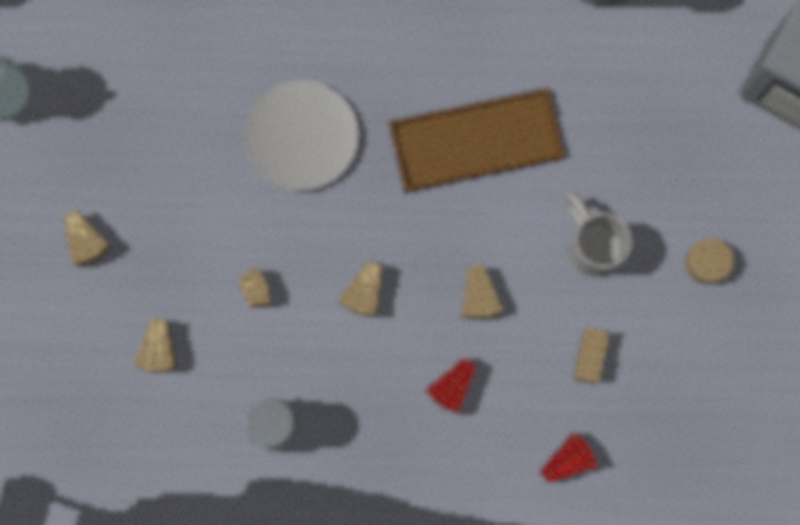

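View pics/scene0.png

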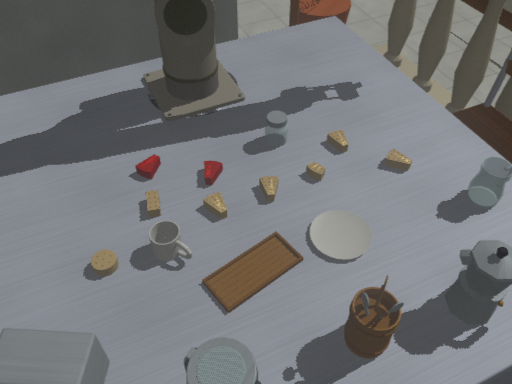

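Top view: the six wedge-like things are at (125,181), (153,224), (235,199), (281,202), which are golden with a full taper and so are the ones wanted, and at (268,239), (321,263), which are red look-alikes to leave. The golden stub at (191,195) is the broken wedge, and the parallel-sided piece at (326,222) is the finger. Next I fit the silhouettes for exact poses.

```bash
cat > fit.py <<'E'
from h import *
from scipy.optimize import minimize
W=np.array([[-.014,-.0185],[-.010,-.0225],[.044,-.008],[.044,.008],[-.010,.0225],[-.014,.0185]])
t=np.linspace(0,2*np.pi,40); C=.025*np.c_[np.cos(t),np.sin(t)]
TR=np.array([[-.043,-.095],[.043,-.095],[.043,.095],[-.043,.095]])
S=4
def mask(im):
    f=cv2.resize(im,None,fx=S,fy=S,interpolation=cv2.INTER_CUBIC).astype(float)
    return (f[...,0]-f[...,2])>22
def sil(m,shape,p,h,box,z0=0):
    c,s=np.cos(p[2]),np.sin(p[2]); q=shape@np.array([[c,s],[-s,c]])+p[:2]
    P=[proj(m,np.r_[a,z]) for a in q for z in (z0,z0+h)]
    P=(np.array(P)+.5-[box[0],box[1]])*S
    hull=cv2.convexHull(P.astype(np.float32)); a=np.zeros((int(box[3]*S),int(box[2]*S)),np.uint8)
    cv2.fillConvexPoly(a,np.round(hull*16).astype(np.int32),1,cv2.LINE_8,4); return a>0
def fit(views,shape,p0,h,z0=0,R=26,angs=16,f=None):
    """views: [(image,model)], p0 xy"""
    D=[]
    for im,m in views:
        u,v=proj(m,np.r_[p0[:2],.01]); box=(int(u)-R,int(v)-R,2*R,2*R)
        x0,y0=max(box[0],0),max(box[1],0); box=(x0,y0,min(2*R,512-x0),min(2*R,384-y0))
        D.append((m,box,mask(im[box[1]:box[1]+box[3],box[0]:box[0]+box[2]])))
    def cost(p):
        c=0
        for m,b,M in D:
            s=sil(m,shape,p,h,b,z0); c+=1-(s&M).sum()/(s|M).sum()
        return c/len(D)
    best=None
    for a in (np.arange(angs)*2*np.pi/angs if angs>1 else [p0[2]]):
        o=minimize(cost,[p0[0],p0[1],a],method='Nelder-Mead',options=dict(initial_simplex=[[p0[0],p0[1],a],[p0[0]+.006,p0[1],a],[p0[0],p0[1]+.006,a],[p0[0],p0[1],a+.25]],maxiter=120,xatol=1e-4,fatol=1e-4))
        if best is None or o.fun<best.fun: best=o
    return best.x,best.fun
E
python3 - <<'E'
from fit import *
V=[]
for c in ['top','scene']: V.append((cv2.imread(f'pics/{c}0.png')[...,::-1].copy(),r.camera_model(c)))
for n,p,s,R,h in [('A',(.495,.336),W,24,.024),('B',(.37,.252),W,24,.024),('C',(.445,.024),W,24,.024),('D',(.444,-.109),W,24,.024),('rnd',(.5,-.368),C,22,.024),('tray',(.636,-.102),TR,62,.01)]:
    for k,vv in [('top',V[:1]),('scene',V[1:]),('both',V)]:
        x,f=fit(vv,s,p,h,R=R,angs=1 if n=='rnd' else 8) if n!='rnd' else fit(vv,s,p+(0,),h,R=R,angs=1)
        print(n,k,x[:2].round(4),round(np.degrees(x[2])%360,1),round(f,3))
E
```

```text
A top [0.4982 0.3362] 33.3 0.157
A scene [0.5081 0.3654] 223.3 0.476
A both [0.4965 0.3356] 31.8 0.327
B top [0.3741 0.2513] 1.6 0.167
B scene [0.3671 0.2608] 346.5 0.457
B both [0.3727 0.2542] 352.7 0.323
C top [0.4448 0.026 ] 339.8 0.121
C scene [0.4373 0.0307] 344.5 0.31
C both [0.4448 0.0256] 339.7 0.222
D top [ 0.4441 -0.1091] 6.5 0.141
D scene [ 0.4323 -0.1028] 0.7 0.433
D both [ 0.4427 -0.1092] 6.9 0.295
rnd top [ 0.5004 -0.3676] 7.3 0.125
rnd scene [ 0.4962 -0.3668] 353.4 0.24
rnd both [ 0.4983 -0.3661] 7.4 0.184
tray top [ 0.6377 -0.1027] 14.9 0.172
tray scene [ 0.6336 -0.1012] 14.0 0.098
tray both [ 0.6353 -0.1023] 14.1 0.138
```

>>> arm_command:
  xyz:
    - [0.346, -0.258, -0.08]
    - [0.346, -0.258, -0.08]
    - [0.346, -0.258, -0.08]
    - [0.346, -0.258, -0.08]
    - [0.346, -0.258, -0.08]
    - [0.346, -0.258, -0.08]
    - [0.346, -0.258, -0.08]
    - [0.346, -0.258, -0.08]
    - [0.346, -0.258, -0.08]
    - [0.346, -0.258, -0.08]
    - [0.346, -0.258, -0.08]
    - [0.346, -0.258, -0.08]
    - [0.346, -0.258, -0.08]
    - [0.346, -0.258, -0.08]
  rot:
    - [0, 0, -0.73]
    - [0, 0, -0.73]
    - [0, 0, -0.73]
    - [0, 0, -0.73]
    - [0, 0, -0.73]
    - [0, 0, -0.73]
    - [0, 0, -0.73]
    - [0, 0, -0.73]
    - [0, 0, -0.73]
    - [0, 0, -0.73]
    - [0, 0, -0.73]
    - [0, 0, -0.73]
    - [0, 0, -0.73]
    - [0, 0, -0.73]
  grip: 1
  squeeze: 15

```text
time: 1.97
ee_pos: [0.5108, 0.3455, 0.1426]
eef_rot: [0.478, 0.878, 0.0, -0.0]
ft_force: [-0.9, 0.3, 0.6]
width: 0.0871
grip_force: 0.0
```

```bash
cat >> fit.py <<'E'
def projw(m,P):
    c=np.linalg.inv(m['T'])@np.r_[P,1]; x,y,z=c[0],-c[1],-c[2]; rr=np.hypot(x,y); th=np.arctan2(rr,z)
    return m['cx']+m['fx']*th*x/rr, m['cy']+m['fy']*th*y/rr
def wpix(m,u,v,z):
    x,y=(u-m['cx'])/m['fx'],(v-m['cy'])/m['fy']; th=np.hypot(x,y); k=np.sin(th)/max(th,1e-9)
    d=m['T'][:3,:3]@np.array([x*k,-y*k,-np.cos(th)]); o=m['T'][:3,3]; return o+d*(z-o[2])/d[2]
def ty(s):
    from scipy.spatial.transform import Rotation as Ro
    R=Ro.from_quat(s['eef_rot']).as_matrix(); return np.degrees(np.arctan2(R[1,1],R[0,1])),R[:,2].round(3)
def look(name,items,ov=True):
    """overlay outlines on wrist image; items: (shape,x,y,yawdeg,z)"""
    s=r.read_state(); m=r.camera_model('wrist'); im=r.camera('wrist'); o=im.copy()
    for sh,x,y,a,z in items:
        a=np.radians(a); c,q=np.cos(a),np.sin(a); P=sh@np.array([[c,q],[-q,c]])+[x,y]
        P=np.array([projw(m,np.r_[b,z]) for b in P]); cv2.polylines(o,[np.round(P).astype(np.int32)],True,(0,255,255),1)
    save(name,o); np.save('pics/'+name+'.npy',im)
    print(s['time'],s['ee_pos'].round(4),ty(s),round(s['width'],4),s['ft_force'].round(1)); return s,m,im
E
python3 - <<'E'
from fit import *
s,m,im=look('w1',[(W,.498,.336,33,.024),(W,.498,.336,33,0),(W,.374,.251,1.6,.024)])
print(m)
for k in r.spot_point('wedge1','wrist'): print(k['conf'],w(m,k['at']).round(4))
E
```

```text
1.9667 [0.5108 0.3455 0.1426] (np.float64(32.87234534508414), array([-0.   ,  0.001, -1.   ])) 0.0871 [-0.9  0.3  0.6]
{'fx': 297.3186396354542, 'fy': 297.3186396354542, 'cx': 260.3060817656094, 'cy': 190.37777730785623, 'T': array([[ 8.40072721e-01, -5.25991978e-01, -1.32703667e-01,
         4.74122464e-01],
       [ 5.42473243e-01,  8.14197717e-01,  2.06893351e-01,
         4.01313633e-01],
       [-7.77220042e-04, -2.45793648e-01,  9.69321865e-01,
         3.05095736e-01],
       [ 0.00000000e+00,  0.00000000e+00,  0.00000000e+00,
         1.00000000e+00]])}
0.97 [ 4.973e-01  3.333e-01 -4.000e-04]
0.76 [0.3713 0.2528 0.0007]
```

View pics/w1.png

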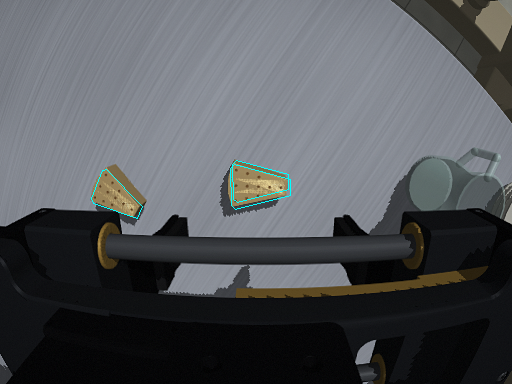

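Wedge A appears at (258,185) and B at (118,192), and both outlines agree to a few mm. I refine them with a wrist-image fit.

```bash
cat >> fit.py <<'E'
_pp=proj
def wfit(im,m,shape,x,y,a,h=.024,z0=0,R=60):
    global proj; proj=projw
    try: X,f=fit([(im,m)],shape,(x,y,np.radians(a)),h,z0=z0,R=R,angs=1)
    finally: proj=_pp
    return X[:2].round(4),round(np.degrees(X[2]),1),round(f,3),'mid',(X[:2]+.015*np.array([np.cos(X[2]),np.sin(X[2])])).round(4)
E
python3 - <<'E'
from fit import *
m=r.camera_model('wrist'); im=np.load('pics/w1.npy')
print(wfit(im,m,W,.498,.336,33)); print(wfit(im,m,W,.374,.251,1.6))
E
```

```text
(array([0.4941, 0.3364]), np.float64(30.3), np.float64(0.047), 'mid', array([0.507, 0.344]))
(array([0.3696, 0.2515]), np.float64(-1.8), np.float64(0.197), 'mid', array([0.3846, 0.251 ]))
```

>>> arm_command:
  xyz:
    - [-0.004, -0.0015, -0.04]
    - [-0.004, -0.0015, -0.08]
    - [-0.004, -0.0015, -0.11]
    - [-0.004, -0.0015, -0.125]
    - [-0.004, -0.0015, -0.133]
    - [-0.004, -0.0015, -0.133]
    - [-0.004, -0.0015, -0.133]
  rot:
    - [0, 0, -0.045]
    - [0, 0, -0.045]
    - [0, 0, -0.045]
    - [0, 0, -0.045]
    - [0, 0, -0.045]
    - [0, 0, -0.045]
    - [0, 0, -0.045]

```text
time: 2.65
ee_pos: [0.5074, 0.3442, 0.0105]
eef_rot: [0.498, 0.867, 0.001, 0.0]
ft_force: [0.1, 0.5, 0.7]
width: 0.087
grip_force: 0.0
```

>>> arm_command:
  xyz:
    - [0, 0, 0]
    - [0, 0, 0]
    - [0, 0, 0]
    - [0, 0, 0]
    - [0, 0, 0]
    - [0, 0, 0]
    - [0, 0, 0]
    - [0, 0, 0.01]
    - [0, 0, 0.03]
    - [0, 0, 0.06]
    - [0, 0, 0.08]
    - [0, 0, 0.08]
  rot:
    - [0, 0, 0]
    - [0, 0, 0]
    - [0, 0, 0]
    - [0, 0, 0]
    - [0, 0, 0]
    - [0, 0, 0]
    - [0, 0, 0]
    - [0, 0, 0]
    - [0, 0, 0]
    - [0, 0, 0]
    - [0, 0, 0]
    - [0, 0, 0]
  grip: 0
  squeeze: 15

```text
time: 3.65
ee_pos: [0.5096, 0.3447, 0.095]
eef_rot: [0.498, 0.867, 0.003, 0.001]
ft_force: [0.5, 0.1, 0.1]
width: 0.0579
grip_force: 15.0
```

Run:
```python
from fit import *
s=r.read_state(); print(s['joint_positions'].round(3),ty(s),np.degrees(np.arctan2(s['ee_pos'][1],s['ee_pos'][0])))
```

```text
[-0.864  0.406  0.245  1.656 -0.109  1.085 -0.06 ] (np.float64(30.231781960786744), array([ 0.006,  0.005, -1.   ])) 34.07241791251965
```

>>> arm_command:
  xyz:
    - [0, 0, 0]
    - [0, 0, 0]
    - [0, 0, 0]
    - [0, 0, 0]
    - [0, 0, 0]
    - [0, 0, 0]
    - [0, 0, 0]
    - [0, 0, 0]
    - [0, 0, 0]
    - [0, 0, 0]
    - [0, 0, -0.02]
    - [0, 0, -0.04]
    - [0, 0, -0.06]
    - [0, 0, -0.07]
    - [0, 0, -0.078]
    - [0, 0, -0.081]
    - [0, 0, -0.081]
  rot:
    - [0, 0, -1.57]
    - [0, 0, -1.57]
    - [0, 0, -1.57]
    - [0, 0, -1.57]
    - [0, 0, -1.57]
    - [0, 0, -1.57]
    - [0, 0, -1.57]
    - [0, 0, -1.57]
    - [0, 0, -1.57]
    - [0, 0, -1.57]
    - [0, 0, -1.57]
    - [0, 0, -1.57]
    - [0, 0, -1.57]
    - [0, 0, -1.57]
    - [0, 0, -1.57]
    - [0, 0, -1.57]
    - [0, 0, -1.57]

```text
time: 5.07
ee_pos: [0.5076, 0.3434, 0.0091]
eef_rot: [0.965, 0.263, 0.0, -0.0]
ft_force: [-0.3, 0.4, -1.1]
width: 0.0576
grip_force: 15.0
```

>>> arm_command:
  xyz:
    - [0, 0, 0]
    - [0, 0, 0]
    - [0, 0, 0]
    - [0, 0, 0]
    - [0, 0, 0]
    - [0, 0, 0.03]
    - [0, 0, 0.06]
    - [0, 0, 0.06]
    - [0, 0, 0.06]
    - [0, 0, 0.06]
    - [0, 0, 0.06]
    - [0, 0, 0.06]
    - [0, 0, 0.06]
    - [0, 0, 0.06]
    - [0, 0, 0.06]
    - [0, 0, 0.06]
    - [0, 0, 0.06]
    - [0, 0, 0.06]
    - [0, 0, 0.06]
    - [0, 0, 0.06]
  rot:
    - [0, 0, 0]
    - [0, 0, 0]
    - [0, 0, 0]
    - [0, 0, 0]
    - [0, 0, 0]
    - [0, 0, 0.02]
    - [0, 0, 0.1]
    - [0, 0, 1.6]
    - [0, 0, 1.6]
    - [0, 0, 1.6]
    - [0, 0, 1.6]
    - [0, 0, 1.6]
    - [0, 0, 1.6]
    - [0, 0, 1.6]
    - [0, 0, 1.6]
    - [0, 0, 1.6]
    - [0, 0, 1.6]
    - [0, 0, 1.6]
    - [0, 0, 1.6]
    - [0, 0, 1.6]
  grip: 1

```text
time: 6.73
ee_pos: [0.5075, 0.3431, 0.0686]
eef_rot: [0.482, 0.876, 0.0, 0.0]
ft_force: [-0.2, 0.5, 0.3]
width: 0.0871
grip_force: 0.0
```

>>> arm_command:
  xyz:
    - [0, 0, 0]
    - [0, 0, 0]
    - [0, 0, 0]
    - [0, 0, 0]
    - [0, 0, 0]
    - [0, 0, 0]
    - [0, 0, 0]
    - [0, 0, 0]
    - [0, 0, 0]
    - [0, 0, 0]
    - [0, 0, 0]
    - [0, 0, 0]
    - [0, 0, 0]
    - [0, 0, -0.025]
    - [0, 0, -0.045]
    - [0, 0, -0.06]
    - [0, 0, -0.06]
    - [0, 0, -0.06]
  rot:
    - [0, 0, 1.538]
    - [0, 0, 1.538]
    - [0, 0, 1.538]
    - [0, 0, 1.538]
    - [0, 0, 1.538]
    - [0, 0, 1.538]
    - [0, 0, 1.538]
    - [0, 0, 1.538]
    - [0, 0, 1.538]
    - [0, 0, 1.538]
    - [0, 0, 1.538]
    - [0, 0, 1.538]
    - [0, 0, 1.538]
    - [0, 0, 1.538]
    - [0, 0, 1.538]
    - [0, 0, 1.538]
    - [0, 0, 1.538]
    - [0, 0, 1.538]

```text
time: 8.23
ee_pos: [0.507, 0.3429, 0.0082]
eef_rot: [-0.258, 0.966, -0.0, -0.001]
ft_force: [0.9, -0.2, 0.4]
width: 0.0868
grip_force: 0.0
```

>>> arm_command:
  xyz:
    - [0, 0, 0]
    - [0, 0, 0]
    - [0, 0, 0]
    - [0, 0, 0]
    - [0, 0, 0]
    - [0, 0, 0]
    - [0, 0, 0]
    - [0, 0, 0.02]
    - [0, 0, 0.05]
    - [0, 0, 0.08]
    - [0.02, -0.02, 0.1]
    - [0.04, -0.05, 0.11]
    - [0.06, -0.09, 0.11]
    - [0.07, -0.13, 0.11]
    - [0.08, -0.17, 0.11]
    - [0.08, -0.21, 0.11]
    - [0.08, -0.25, 0.11]
    - [0.08, -0.28, 0.11]
    - [0.08, -0.28, 0.11]
  rot:
    - [0, 0, 0]
    - [0, 0, 0]
    - [0, 0, 0]
    - [0, 0, 0]
    - [0, 0, 0]
    - [0, 0, 0]
    - [0, 0, 0]
    - [0, 0, 0]
    - [0, 0, 0]
    - [0, 0, -0.1]
    - [0, 0, -0.2]
    - [0, 0, -0.3]
    - [0, 0, -0.4]
    - [0, 0, -0.5]
    - [0, 0, -0.6]
    - [0, 0, -0.7]
    - [0, 0, -0.8]
    - [0, 0, -0.9]
    - [0, 0, -0.9]
  grip: 0

```text
time: 9.82
ee_pos: [0.5874, 0.0544, 0.1188]
eef_rot: [0.194, 0.981, -0.002, 0.0]
ft_force: [0.1, -0.5, 0.0]
width: 0.0575
grip_force: 15.0
```

>>> arm_command:
  xyz:
    - [0.02, -0.035, 0.01]
    - [0.03, -0.07, 0.01]
    - [0.04, -0.105, 0.01]
    - [0.05, -0.14, 0.01]
    - [0.06, -0.175, 0.01]
    - [0.0625, -0.212, 0.01]
    - [0.0625, -0.212, 0.01]
    - [0.0625, -0.212, 0.01]
    - [0.0625, -0.212, 0.01]
    - [0.0625, -0.212, 0.01]
  rot:
    - [0, 0, -0.934]
    - [0, 0, -0.934]
    - [0, 0, -0.934]
    - [0, 0, -0.934]
    - [0, 0, -0.934]
    - [0, 0, -0.934]
    - [0, 0, -0.934]
    - [0, 0, -0.934]
    - [0, 0, -0.934]
    - [0, 0, -0.934]

```text
time: 10.65
ee_pos: [0.6499, -0.148, 0.1283]
eef_rot: [0.607, 0.794, -0.0, -0.0]
ft_force: [-0.6, 0.5, -0.9]
width: 0.0578
grip_force: 15.0
```

Run:
```python
from fit import *
TI=np.array([[-.037,-.089],[.037,-.089],[.037,.089],[-.037,.089]])
s,m,im=look('w2',[(TR,.636,-.102,14.1,.01),(TI,.636,-.102,14.1,.005)])
for l in ['tray','plate']:
  for k in r.spot_point(l,'wrist'): print(l,k['conf'],w(m,k['at']).round(4))
```

```text
10.65 [ 0.6499 -0.148   0.1283] (np.float64(15.206416091843236), array([-0.,  0., -1.])) 0.0578 [-0.6  0.5 -0.9]
tray 0.72 [ 0.6336 -0.103   0.0021]
```

View pics/w2.png

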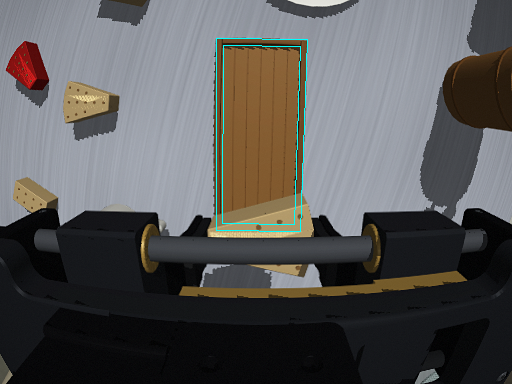

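>>> arm_command:
  xyz:
    - [0, -0.009, -0.03]
    - [0, -0.009, -0.06]
    - [0, -0.009, -0.085]
    - [0, -0.009, -0.1]
    - [0, -0.009, -0.108]
    - [0, -0.009, -0.113]
    - [0, -0.009, -0.1145]
    - [0, -0.009, -0.1145]
  rot:
    - [0, 0, -0.019]
    - [0, 0, -0.019]
    - [0, 0, -0.019]
    - [0, 0, -0.019]
    - [0, 0, -0.019]
    - [0, 0, -0.019]
    - [0, 0, -0.019]
    - [0, 0, -0.019]

```text
time: 11.47
ee_pos: [0.6504, -0.1578, 0.0149]
eef_rot: [0.616, 0.788, 0.0, 0.001]
ft_force: [0.2, 0.4, 0.1]
width: 0.0577
grip_force: 15.0
```

>>> arm_command:
  xyz:
    - [0, 0, -0.001]
    - [0, 0, -0.001]
    - [0, 0, -0.001]
    - [0, 0, -0.001]
    - [0, 0, 0.02]
    - [0, 0, 0.06]
    - [-0.035, 0.01, 0.08]
    - [-0.07, 0.02, 0.1]
    - [-0.11, 0.03, 0.12]
    - [-0.15, 0.04, 0.12]
    - [-0.19, 0.05, 0.12]
    - [-0.195, 0.05, 0.12]
    - [-0.195, 0.05, 0.12]
  rot:
    - [0, 0, 0]
    - [0, 0, 0]
    - [0, 0, 0]
    - [0, 0, 0]
    - [0, 0, 0]
    - [0, 0, 0]
    - [0, 0, -0.16]
    - [0, 0, -0.16]
    - [0, 0, -0.16]
    - [0, 0, -0.16]
    - [0, 0, -0.16]
    - [0, 0, -0.16]
    - [0, 0, -0.16]
  grip: 1

```text
time: 12.55
ee_pos: [0.4527, -0.107, 0.1345]
eef_rot: [0.677, 0.736, 0.001, -0.001]
ft_force: [0.3, 0.1, 1.8]
width: 0.087
grip_force: 0.0
```

Run:
```python
from fit import *
s,m,im=look('w3',[(W,.44,-.109,5,.024),(W,.444,.026,-20,.024)])
print(wfit(im,m,W,.44,-.109,5)); print(wfit(im,m,W,.441,.026,-21))
```

```text
12.55 [ 0.4527 -0.107   0.1345] (np.float64(4.777323829451336), array([ 0.001,  0.002, -1.   ])) 0.087 [0.3 0.1 1.8]
(array([ 0.4414, -0.1095]), np.float64(8.3), np.float64(0.064), 'mid', array([ 0.4563, -0.1073]))
(array([0.4432, 0.0267]), np.float64(-20.9), np.float64(0.093), 'mid', array([0.4572, 0.0214]))
```

>>> arm_command:
  xyz:
    - [0.0015, 0, -0.03]
    - [0.0015, 0, -0.07]
    - [0.0015, 0, -0.1]
    - [0.0015, 0, -0.118]
    - [0.0015, 0, -0.125]
    - [0.0015, 0, -0.125]
    - [0.0015, 0, -0.125]
  rot:
    - [0, 0, 0.055]
    - [0, 0, 0.055]
    - [0, 0, 0.055]
    - [0, 0, 0.055]
    - [0, 0, 0.055]
    - [0, 0, 0.055]
    - [0, 0, 0.055]

```text
time: 13.18
ee_pos: [0.4574, -0.1083, 0.0097]
eef_rot: [0.657, 0.754, -0.0, 0.0]
ft_force: [0.3, 0.1, 0.4]
width: 0.0868
grip_force: 0.0
```

>>> arm_command:
  xyz:
    - [0, 0, 0]
    - [0, 0, 0]
    - [0, 0, 0]
    - [0, 0, 0]
    - [0, 0, 0]
    - [0, 0, 0]
    - [0, 0, 0]
    - [0, 0, 0.02]
    - [0, 0, 0.05]
    - [0, 0, 0.08]
    - [0.02, 0, 0.09]
    - [0.05, 0, 0.09]
    - [0.09, 0, 0.09]
    - [0.13, 0, 0.09]
    - [0.16, 0, 0.09]
    - [0.18, 0, 0.09]
    - [0.18, 0, 0.09]
    - [0.18, 0, 0.09]
  rot:
    - [0, 0, 0]
    - [0, 0, 0]
    - [0, 0, 0]
    - [0, 0, 0]
    - [0, 0, 0]
    - [0, 0, 0]
    - [0, 0, 0]
    - [0, 0, 0]
    - [0, 0, 0]
    - [0, 0, 0]
    - [0, 0, 0.04]
    - [0, 0, 0.1]
    - [0, 0, 0.1]
    - [0, 0, 0.1]
    - [0, 0, 0.1]
    - [0, 0, 0.1]
    - [0, 0, 0.1]
    - [0, 0, 0.1]
  grip: 0

```text
time: 14.68
ee_pos: [0.6365, -0.1078, 0.0981]
eef_rot: [0.618, 0.786, -0.001, -0.0]
ft_force: [-0.5, 0.3, -0.1]
width: 0.0582
grip_force: 15.0
```

>>> arm_command:
  xyz:
    - [0.004, -0.0125, -0.02]
    - [0.004, -0.0125, -0.05]
    - [0.004, -0.0125, -0.07]
    - [0.004, -0.0125, -0.078]
    - [0.004, -0.0125, -0.082]
    - [0.004, -0.0125, -0.0825]
    - [0.004, -0.0125, -0.0825]
  rot:
    - [0, 0, 0.008]
    - [0, 0, 0.008]
    - [0, 0, 0.008]
    - [0, 0, 0.008]
    - [0, 0, 0.008]
    - [0, 0, 0.008]
    - [0, 0, 0.008]

```text
time: 15.27
ee_pos: [0.6409, -0.1203, 0.0179]
eef_rot: [0.615, 0.789, 0.0, 0.001]
ft_force: [0.2, -0.2, 0.2]
width: 0.0577
grip_force: 15.0
```

>>> arm_command:
  xyz:
    - [0, 0, -0.001]
    - [0, 0, -0.001]
    - [0, 0, -0.001]
    - [0, 0, -0.001]
    - [0, 0, 0.02]
    - [0, 0, 0.06]
    - [-0.04, 0.03, 0.09]
    - [-0.075, 0.05, 0.11]
    - [-0.11, 0.07, 0.12]
    - [-0.14, 0.09, 0.12]
    - [-0.165, 0.11, 0.12]
    - [-0.183, 0.141, 0.12]
    - [-0.183, 0.141, 0.12]
    - [-0.183, 0.141, 0.12]
    - [-0.183, 0.141, 0.12]
  rot:
    - [0, 0, 0]
    - [0, 0, 0]
    - [0, 0, 0]
    - [0, 0, 0]
    - [0, 0, 0]
    - [0, 0, 0]
    - [0, 0, -0.6]
    - [0, 0, -0.6]
    - [0, 0, -0.6]
    - [0, 0, -0.6]
    - [0, 0, -0.6]
    - [0, 0, -0.6]
    - [0, 0, -0.6]
    - [0, 0, -0.6]
    - [0, 0, -0.6]
  grip: 1

```text
time: 16.52
ee_pos: [0.4576, 0.0211, 0.1371]
eef_rot: [0.82, 0.572, 0.001, -0.0]
ft_force: [0.8, -0.4, 1.1]
width: 0.0869
grip_force: 0.0
```

Run:
```python
from fit import *
s,m,im=look('w4',[(W,.443,.0265,-21,.024),(W,.37,.2515,-1.8,.024)])
print(wfit(im,m,W,.443,.0265,-21))
im=r.camera('top'); save('top1',im); mt=r.camera_model('top')
o=im.copy()
for sh,x,y,a,z in [(W,.6650,-.1543,194,.029),(W,.626,-.124,14,.029)]:
    a=np.radians(a);P=sh@np.array([[np.cos(a),np.sin(a)],[-np.sin(a),np.cos(a)]])+[x,y]
c=im[90:230,150:400]; save('top1c',cv2.resize(c,None,fx=3,fy=3,interpolation=cv2.INTER_CUBIC))
```

```text
16.5167 [0.4576 0.0211 0.1371] (np.float64(-20.193678195205464), array([ 0.001,  0.001, -1.   ])) 0.0869 [ 0.8 -0.4  1.1]
(array([0.4428, 0.0256]), np.float64(-21.4), np.float64(0.049), 'mid', array([0.4568, 0.0202]))
```

View pics/top1c.png

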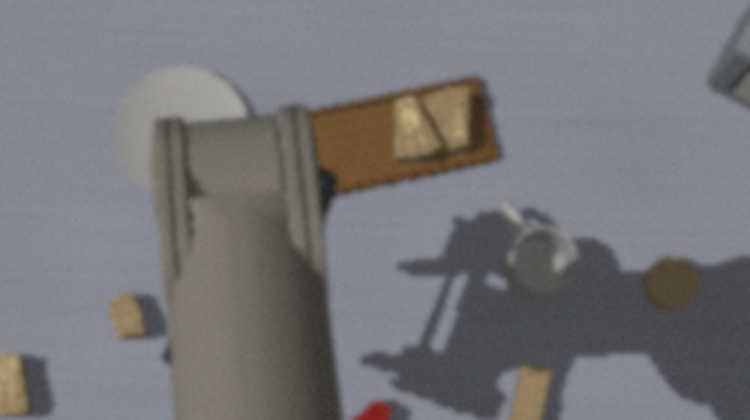

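>>> arm_command:
  xyz:
    - [-0.001, -0.001, -0.03]
    - [-0.001, -0.001, -0.07]
    - [-0.001, -0.001, -0.1]
    - [-0.001, -0.001, -0.12]
    - [-0.001, -0.001, -0.1275]
    - [-0.001, -0.001, -0.1275]
    - [-0.001, -0.001, -0.1275]
  rot:
    - [0, 0, -0.02]
    - [0, 0, -0.02]
    - [0, 0, -0.02]
    - [0, 0, -0.02]
    - [0, 0, -0.02]
    - [0, 0, -0.02]
    - [0, 0, -0.02]

```text
time: 17.2
ee_pos: [0.4571, 0.019, 0.0096]
eef_rot: [0.827, 0.563, -0.0, 0.0]
ft_force: [0.7, 0.6, 0.8]
width: 0.0869
grip_force: 0.0
```

>>> arm_command:
  xyz:
    - [0, 0, 0]
    - [0, 0, 0]
    - [0, 0, 0]
    - [0, 0, 0]
    - [0, 0, 0]
    - [0, 0, 0]
    - [0, 0, 0.01]
    - [0, 0, 0.03]
    - [0, 0, 0.03]
    - [0, 0, 0.03]
    - [0, 0, 0.03]
    - [0, 0, 0.03]
    - [0, 0, 0.03]
    - [0, 0, 0.03]
    - [0, 0, 0.03]
    - [0, 0, 0.03]
    - [0, 0, 0.03]
    - [0, 0, 0.03]
    - [0, 0, 0.03]
    - [0, 0, 0.03]
  rot:
    - [0, 0, 0]
    - [0, 0, 0]
    - [0, 0, 0]
    - [0, 0, 0]
    - [0, 0, 0]
    - [0, 0, 0]
    - [0, 0, 0]
    - [0, 0, -1.57]
    - [0, 0, -1.57]
    - [0, 0, -1.57]
    - [0, 0, -1.57]
    - [0, 0, -1.57]
    - [0, 0, -1.57]
    - [0, 0, -1.57]
    - [0, 0, -1.57]
    - [0, 0, -1.57]
    - [0, 0, -1.57]
    - [0, 0, -1.57]
    - [0, 0, -1.57]
    - [0, 0, -1.57]
  grip: 0

```text
time: 18.87
ee_pos: [0.4564, 0.0198, 0.0397]
eef_rot: [0.982, -0.189, -0.0, -0.0]
ft_force: [-1.3, 0.1, 0.4]
width: 0.0579
grip_force: 15.0
```

>>> arm_command:
  xyz:
    - [0, 0, -0.015]
    - [0, 0, -0.025]
    - [0, 0, -0.0295]
    - [0, 0, -0.0295]
  rot:
    - [0, 0, 0]
    - [0, 0, 0]
    - [0, 0, 0]
    - [0, 0, 0]

```text
time: 19.2
ee_pos: [0.4559, 0.0196, 0.0091]
eef_rot: [0.983, -0.185, -0.001, 0.0]
ft_force: [-0.2, -0.5, -0.4]
width: 0.058
grip_force: 15.0
```

>>> arm_command:
  xyz:
    - [0, 0, 0]
    - [0, 0, 0]
    - [0, 0, 0]
    - [0, 0, 0]
    - [0, 0, 0.03]
    - [0, 0, 0.06]
    - [0, 0, 0.06]
    - [0, 0, 0.06]
    - [0, 0, 0.06]
    - [0, 0, 0.06]
    - [0, 0, 0.06]
    - [0, 0, 0.06]
    - [0, 0, 0.06]
    - [0, 0, 0.06]
    - [0, 0, 0.06]
    - [0, 0, 0.06]
    - [0, 0, 0.06]
    - [0, 0, 0.06]
    - [0, 0, 0.06]
  rot:
    - [0, 0, 0]
    - [0, 0, 0]
    - [0, 0, 0]
    - [0, 0, 0]
    - [0, 0, 0]
    - [0, 0, 0]
    - [0, 0, 1.57]
    - [0, 0, 1.57]
    - [0, 0, 1.57]
    - [0, 0, 1.57]
    - [0, 0, 1.57]
    - [0, 0, 1.57]
    - [0, 0, 1.57]
    - [0, 0, 1.57]
    - [0, 0, 1.57]
    - [0, 0, 1.57]
    - [0, 0, 1.57]
    - [0, 0, 1.57]
    - [0, 0, 1.57]
  grip: 1

```text
time: 20.78
ee_pos: [0.4564, 0.0197, 0.0697]
eef_rot: [0.824, 0.566, 0.0, 0.0]
ft_force: [-0.0, 0.2, 0.2]
width: 0.0867
grip_force: 0.0
```

>>> arm_command:
  xyz:
    - [0, 0, 0]
    - [0, 0, 0]
    - [0, 0, 0]
    - [0, 0, 0]
    - [0, 0, 0]
    - [0, 0, 0]
    - [0, 0, 0]
    - [0, 0, 0]
    - [0, 0, 0]
    - [0, 0, 0]
    - [0, 0, 0]
    - [0, 0, 0]
    - [0, 0, 0]
    - [0, 0, -0.025]
    - [0, 0, -0.045]
    - [0, 0, -0.06]
    - [0, 0, -0.06]
    - [0, 0, -0.06]
  rot:
    - [0, 0, 1.57]
    - [0, 0, 1.57]
    - [0, 0, 1.57]
    - [0, 0, 1.57]
    - [0, 0, 1.57]
    - [0, 0, 1.57]
    - [0, 0, 1.57]
    - [0, 0, 1.57]
    - [0, 0, 1.57]
    - [0, 0, 1.57]
    - [0, 0, 1.57]
    - [0, 0, 1.57]
    - [0, 0, 1.57]
    - [0, 0, 1.57]
    - [0, 0, 1.57]
    - [0, 0, 1.57]
    - [0, 0, 1.57]
    - [0, 0, 1.57]

```text
time: 22.28
ee_pos: [0.4559, 0.0195, 0.0095]
eef_rot: [0.186, 0.982, -0.0, -0.001]
ft_force: [0.8, 0.5, -0.2]
width: 0.0868
grip_force: 0.0
```

>>> arm_command:
  xyz:
    - [0, 0, 0]
    - [0, 0, 0]
    - [0, 0, 0]
    - [0, 0, 0]
    - [0, 0, 0]
    - [0, 0, 0]
    - [0, 0, 0]
    - [0, 0, 0.02]
    - [0, 0, 0.05]
    - [0, 0, 0.08]
    - [0.03, -0.015, 0.09]
    - [0.065, -0.035, 0.09]
    - [0.1, -0.055, 0.09]
    - [0.135, -0.075, 0.09]
    - [0.174, -0.103, 0.09]
    - [0.174, -0.103, 0.09]
    - [0.174, -0.103, 0.09]
    - [0.174, -0.103, 0.09]
    - [0.174, -0.103, 0.09]
    - [0.174, -0.103, 0.09]
  rot:
    - [0, 0, 0]
    - [0, 0, 0]
    - [0, 0, 0]
    - [0, 0, 0]
    - [0, 0, 0]
    - [0, 0, 0]
    - [0, 0, 0]
    - [0, 0, 0]
    - [0, 0, 0]
    - [0, 0, -0.1]
    - [0, 0, -0.2]
    - [0, 0, -0.3]
    - [0, 0, -0.4]
    - [0, 0, -0.5]
    - [0, 0, -0.6]
    - [0, 0, -0.7]
    - [0, 0, -0.8]
    - [0, 0, -0.945]
    - [0, 0, -0.945]
    - [0, 0, -0.945]
  grip: 0

```text
time: 23.95
ee_pos: [0.6302, -0.0831, 0.0992]
eef_rot: [0.612, 0.791, -0.0, -0.0]
ft_force: [-0.4, 0.5, -0.2]
width: 0.0578
grip_force: 15.0
```

>>> arm_command:
  xyz:
    - [0.001, -0.0005, -0.02]
    - [0.001, -0.0005, -0.05]
    - [0.001, -0.0005, -0.07]
    - [0.001, -0.0005, -0.078]
    - [0.001, -0.0005, -0.0825]
    - [0.001, -0.0005, -0.083]
    - [0.001, -0.0005, -0.083]
  rot:
    - [0, 0, -0.006]
    - [0, 0, -0.006]
    - [0, 0, -0.006]
    - [0, 0, -0.006]
    - [0, 0, -0.006]
    - [0, 0, -0.006]
    - [0, 0, -0.006]

```text
time: 24.53
ee_pos: [0.632, -0.0839, 0.0177]
eef_rot: [0.615, 0.789, 0.0, 0.001]
ft_force: [0.1, 0.3, -0.2]
width: 0.0576
grip_force: 15.0
```

>>> arm_command:
  xyz:
    - [0, 0, -0.001]
    - [0, 0, -0.001]
    - [0, 0, -0.001]
    - [0, 0, -0.001]
    - [0, 0, 0.02]
    - [0, 0, 0.06]
    - [0, 0, 0.1]
    - [-0.246, 0.335, 0.13]
    - [-0.246, 0.335, 0.13]
    - [-0.246, 0.335, 0.13]
    - [-0.246, 0.335, 0.13]
    - [-0.246, 0.335, 0.13]
    - [-0.246, 0.335, 0.13]
    - [-0.246, 0.335, 0.13]
    - [-0.246, 0.335, 0.13]
    - [-0.246, 0.335, 0.13]
    - [-0.246, 0.335, 0.13]
    - [-0.246, 0.335, 0.13]
    - [-0.246, 0.335, 0.13]
    - [-0.246, 0.335, 0.13]
  rot:
    - [0, 0, 0]
    - [0, 0, 0]
    - [0, 0, 0]
    - [0, 0, 0]
    - [0, 0, 0]
    - [0, 0, 0]
    - [0, 0, 0]
    - [0, 0, -0.28]
    - [0, 0, -0.28]
    - [0, 0, -0.28]
    - [0, 0, -0.28]
    - [0, 0, -0.28]
    - [0, 0, -0.28]
    - [0, 0, -0.28]
    - [0, 0, -0.28]
    - [0, 0, -0.28]
    - [0, 0, -0.28]
    - [0, 0, -0.28]
    - [0, 0, -0.28]
    - [0, 0, -0.28]
  grip: 1

```text
time: 26.2
ee_pos: [0.3857, 0.2509, 0.1468]
eef_rot: [0.719, 0.695, 0.0, 0.0]
ft_force: [-0.0, 0.1, 1.1]
width: 0.0871
grip_force: 0.0
```

Run:
```python
from fit import *
s,m,im=look('w5',[(W,.37,.2515,-1.8,.024)])
print(wfit(im,m,W,.37,.2515,-1.8))
im=r.camera('top'); save('top2',im); m=r.camera_model('top')
print(r.spot_point('plate','top'),[w(m,k['at']).round(4) for k in r.spot_point('plate','top')],[w(m,k['at']).round(4) for k in r.spot_point('wedge1','top')])
c=im[90:230,150:400]; save('top2c',cv2.resize(c,None,fx=3,fy=3,interpolation=cv2.INTER_CUBIC))
```

```text
26.2 [0.3857 0.2509 0.1468] (np.float64(-1.9943473671625047), array([ 0.,  0., -1.])) 0.0871 [-0.   0.1  1.1]
(array([0.3705, 0.2515]), np.float64(-2.6), np.float64(0.051), 'mid', array([0.3855, 0.2509]))
[{'at': [-0.1047, 0.1588, -1.4389], 'conf': 0.79}] [array([0.6338, 0.1005, 0.0029])] [array([0.3726, 0.2536, 0.0023]), array([ 0.2756, -0.2215,  0.0014]), array([ 0.6265, -0.1246,  0.0094]), array([ 0.3872, -0.2353,  0.0007]), array([ 0.3384, -0.0719,  0.0015]), array([ 0.6507, -0.0855,  0.0059]), array([ 0.6651, -0.1555,  0.0088])]
```

View pics/top2c.png

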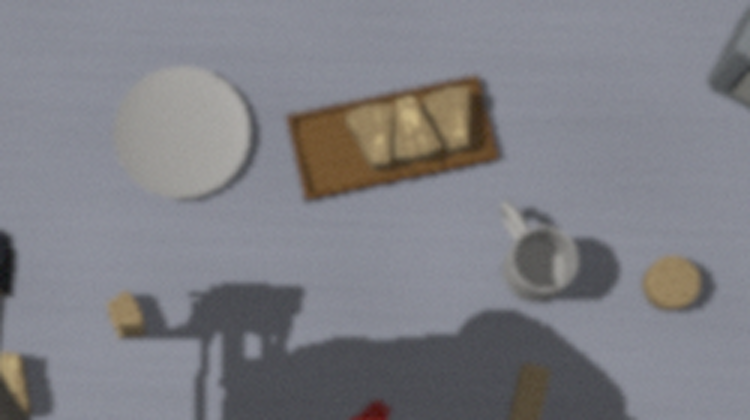

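>>> arm_command:
  xyz:
    - [0, 0, -0.04]
    - [0, 0, -0.08]
    - [0, 0, -0.11]
    - [0, 0, -0.128]
    - [0, 0, -0.137]
    - [0, 0, -0.137]
    - [0, 0, -0.137]
  rot:
    - [0, 0, -0.01]
    - [0, 0, -0.01]
    - [0, 0, -0.01]
    - [0, 0, -0.01]
    - [0, 0, -0.01]
    - [0, 0, -0.01]
    - [0, 0, -0.01]

```text
time: 27.03
ee_pos: [0.386, 0.251, 0.0101]
eef_rot: [0.723, 0.691, 0.0, 0.0]
ft_force: [0.5, 0.1, 0.1]
width: 0.0869
grip_force: 0.0
```

>>> arm_command:
  xyz:
    - [0, 0, 0]
    - [0, 0, 0]
    - [0, 0, 0]
    - [0, 0, 0]
    - [0, 0, 0]
    - [0, 0, 0]
    - [0, 0, 0]
    - [0, 0, 0.02]
    - [0, 0, 0.05]
    - [0, 0, 0.08]
    - [0.03, -0.02, 0.09]
    - [0.06, -0.04, 0.09]
    - [0.09, -0.065, 0.09]
    - [0.12, -0.09, 0.09]
    - [0.14, -0.12, 0.09]
    - [0.16, -0.15, 0.09]
    - [0.18, -0.18, 0.09]
    - [0.2, -0.21, 0.09]
    - [0.215, -0.24, 0.09]
    - [0.225, -0.26, 0.09]
  rot:
    - [0, 0, 0]
    - [0, 0, 0]
    - [0, 0, 0]
    - [0, 0, 0]
    - [0, 0, 0]
    - [0, 0, 0]
    - [0, 0, 0]
    - [0, 0, 0]
    - [0, 0, 0]
    - [0, 0, 0]
    - [0, 0, 0.1]
    - [0, 0, 0.2]
    - [0, 0, 0.29]
    - [0, 0, 0.29]
    - [0, 0, 0.29]
    - [0, 0, 0.29]
    - [0, 0, 0.29]
    - [0, 0, 0.29]
    - [0, 0, 0.29]
    - [0, 0, 0.29]
  grip: 0

```text
time: 28.7
ee_pos: [0.6112, -0.0126, 0.0994]
eef_rot: [0.616, 0.787, -0.001, 0.001]
ft_force: [0.1, -0.4, 0.4]
width: 0.0575
grip_force: 15.0
```

>>> arm_command:
  xyz:
    - [0.011, -0.037, 0]
    - [0.011, -0.037, -0.02]
    - [0.011, -0.037, -0.05]
    - [0.011, -0.037, -0.07]
    - [0.011, -0.037, -0.078]
    - [0.011, -0.037, -0.082]
    - [0.011, -0.037, -0.083]
    - [0.011, -0.037, -0.083]
  rot:
    - [0, 0, 0]
    - [0, 0, 0]
    - [0, 0, 0]
    - [0, 0, 0]
    - [0, 0, 0]
    - [0, 0, 0]
    - [0, 0, 0]
    - [0, 0, 0]

```text
time: 29.37
ee_pos: [0.622, -0.0458, 0.0175]
eef_rot: [0.615, 0.788, 0.0, 0.001]
ft_force: [-0.0, -0.5, -1.2]
width: 0.0581
grip_force: 15.0
```

>>> arm_command:
  xyz:
    - [0, 0, -0.001]
    - [0, 0, -0.001]
    - [0, 0, -0.001]
    - [0, 0, -0.001]
    - [0, 0, 0.02]
    - [0, 0, 0.06]
    - [0, 0, 0.1]
    - [-0.01, -0.04, 0.13]
    - [-0.1225, -0.321, 0.13]
    - [-0.1225, -0.321, 0.13]
    - [-0.1225, -0.321, 0.13]
    - [-0.1225, -0.321, 0.13]
    - [-0.1225, -0.321, 0.13]
    - [-0.1225, -0.321, 0.13]
    - [-0.1225, -0.321, 0.13]
    - [-0.1225, -0.321, 0.13]
    - [-0.1225, -0.321, 0.13]
    - [-0.1225, -0.321, 0.13]
    - [-0.1225, -0.321, 0.13]
    - [-0.1225, -0.321, 0.13]
  rot:
    - [0, 0, 0]
    - [0, 0, 0]
    - [0, 0, 0]
    - [0, 0, 0]
    - [0, 0, 0]
    - [0, 0, 0]
    - [0, 0, 0]
    - [0, 0, 0]
    - [0, 0, 0]
    - [0, 0, 0]
    - [0, 0, 0]
    - [0, 0, 0]
    - [0, 0, 0]
    - [0, 0, 0]
    - [0, 0, 0]
    - [0, 0, 0]
    - [0, 0, 0]
    - [0, 0, 0]
    - [0, 0, 0]
    - [0, 0, 0]
  grip: 1

```text
time: 31.03
ee_pos: [0.4999, -0.3652, 0.1465]
eef_rot: [0.615, 0.789, 0.0, -0.0]
ft_force: [0.3, 0.2, 0.3]
width: 0.0871
grip_force: 0.0
```

Run:
```python
from fit import *
s,m,im=look('w6',[(C,.499,-.367,0,.024),(C,.499,-.367,0,0)])
x=wfit(im,m,C,.499,-.367,0); print(x[0],x[2],[w(m,k['at']).round(4) for k in r.spot_point('round','wrist')])
```

```text
31.0333 [ 0.4999 -0.3652  0.1465] (np.float64(14.164054491392903), array([ 0.   ,  0.001, -1.   ])) 0.0871 [0.3 0.2 0.3]
[ 0.498  -0.3665] 0.045 [array([ 0.4962, -0.371 , -0.0015])]
```

View pics/w6.png

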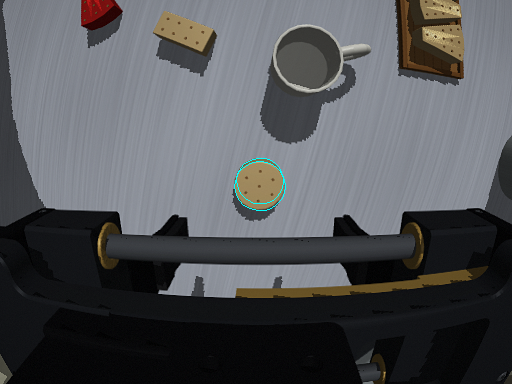

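>>> arm_command:
  xyz:
    - [-0.002, -0.001, -0.04]
    - [-0.002, -0.001, -0.08]
    - [-0.002, -0.001, -0.11]
    - [-0.002, -0.001, -0.128]
    - [-0.002, -0.001, -0.136]
    - [-0.002, -0.001, -0.136]
    - [-0.002, -0.001, -0.136]
  rot:
    - [0, 0, 0]
    - [0, 0, 0]
    - [0, 0, 0]
    - [0, 0, 0]
    - [0, 0, 0]
    - [0, 0, 0]
    - [0, 0, 0]

```text
time: 31.72
ee_pos: [0.4975, -0.3678, 0.0114]
eef_rot: [0.615, 0.788, -0.0, 0.0]
ft_force: [-0.3, -0.2, 0.2]
width: 0.087
grip_force: 0.0
```

>>> arm_command:
  xyz:
    - [0, 0, 0]
    - [0, 0, 0]
    - [0, 0, 0]
    - [0, 0, 0]
    - [0, 0, 0]
    - [0, 0, 0]
    - [0, 0, 0]
    - [0, 0, 0]
    - [0, 0, 0.02]
    - [0, 0, 0.05]
    - [0, 0, 0.09]
    - [0, 0, 0.12]
    - [0.02, 0.03, 0.13]
    - [0.035, 0.06, 0.13]
    - [0.05, 0.095, 0.13]
    - [0.065, 0.13, 0.13]
    - [0.08, 0.165, 0.13]
    - [0.09, 0.2, 0.13]
    - [0.1, 0.235, 0.13]
    - [0.11, 0.27, 0.13]
  rot:
    - [0, 0, 0]
    - [0, 0, 0]
    - [0, 0, 0]
    - [0, 0, 0]
    - [0, 0, 0]
    - [0, 0, 0]
    - [0, 0, 0]
    - [0, 0, 0]
    - [0, 0, 0]
    - [0, 0, 0]
    - [0, 0, 0]
    - [0, 0, 0]
    - [0, 0, 0]
    - [0, 0, 0]
    - [0, 0, 0]
    - [0, 0, 0]
    - [0, 0, 0]
    - [0, 0, 0]
    - [0, 0, 0]
    - [0, 0, 0]
  grip: 0

```text
time: 33.38
ee_pos: [0.6071, -0.096, 0.1406]
eef_rot: [0.615, 0.788, 0.0, -0.0]
ft_force: [0.8, -0.5, -0.2]
width: 0.0493
grip_force: 15.0
```

>>> arm_command:
  xyz:
    - [0.006, 0.04, 0]
    - [0.012, 0.08, 0]
    - [0.018, 0.12, 0]
    - [0.024, 0.16, 0]
    - [0.029, 0.197, 0]
    - [0.029, 0.197, 0]
    - [0.029, 0.197, 0]
  rot:
    - [0, 0, 0]
    - [0, 0, 0]
    - [0, 0, 0]
    - [0, 0, 0]
    - [0, 0, 0]
    - [0, 0, 0]
    - [0, 0, 0]

```text
time: 33.97
ee_pos: [0.6356, 0.1025, 0.1399]
eef_rot: [0.613, 0.79, -0.0, -0.0]
ft_force: [-0.6, -0.0, 0.3]
width: 0.0498
grip_force: 15.0
```

Run:
```python
from fit import *
s,m,im=look('w7',[(C*66/25,.6365,.1,0,.01),(C*42/25,.6365,.1,0,.005)])
print([w(m,k['at']).round(4) for k in r.spot_point('plate','wrist')])
```

```text
33.9667 [0.6356 0.1025 0.1399] (np.float64(14.32734994046884), array([-0.001,  0.   , -1.   ])) 0.0498 [-0.6 -0.   0.3]
[array([ 6.373e-01,  1.018e-01, -2.000e-04])]
```

View pics/w7.png

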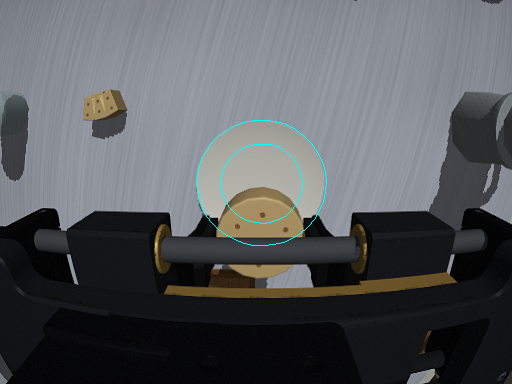

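The overlay lies on the plate rim, about (197–326, 120–245), so the plate centre is confirmed.

>>> arm_command:
  xyz:
    - [0.001, 0, -0.03]
    - [0.001, 0, -0.07]
    - [0.001, 0, -0.1]
    - [0.001, 0, -0.115]
    - [0.001, 0, -0.12]
    - [0.001, 0, -0.1225]
    - [0.001, 0, -0.1225]
  rot:
    - [0, 0, 0]
    - [0, 0, 0]
    - [0, 0, 0]
    - [0, 0, 0]
    - [0, 0, 0]
    - [0, 0, 0]
    - [0, 0, 0]

```text
time: 34.65
ee_pos: [0.6378, 0.0985, 0.0194]
eef_rot: [0.616, 0.788, 0.001, 0.001]
ft_force: [-0.2, 0.0, 0.6]
width: 0.0496
grip_force: 15.0
```

>>> arm_command:
  xyz:
    - [0, 0, -0.001]
    - [0, 0, -0.001]
    - [0, 0, -0.001]
    - [0, 0, -0.001]
    - [0, 0, 0.02]
    - [0, 0, 0.06]
    - [0, 0, 0.1]
    - [0, 0, 0.14]
    - [-0.1, 0.25, 0.16]
    - [-0.1, 0.25, 0.16]
    - [-0.1, 0.25, 0.16]
    - [-0.1, 0.25, 0.16]
    - [-0.1, 0.25, 0.16]
    - [-0.1, 0.25, 0.16]
    - [-0.1, 0.25, 0.16]
    - [-0.1, 0.25, 0.16]
    - [-0.1, 0.25, 0.16]
  rot:
    - [0, 0, 0]
    - [0, 0, 0]
    - [0, 0, 0]
    - [0, 0, 0]
    - [0, 0, 0]
    - [0, 0, 0]
    - [0, 0, 0]
    - [0, 0, 0]
    - [0, 0, 0]
    - [0, 0, 0]
    - [0, 0, 0]
    - [0, 0, 0]
    - [0, 0, 0]
    - [0, 0, 0]
    - [0, 0, 0]
    - [0, 0, 0]
    - [0, 0, 0]
  grip: 1

```text
time: 36.07
ee_pos: [0.5362, 0.3507, 0.1783]
eef_rot: [0.614, 0.789, 0.0, 0.0]
ft_force: [0.5, -1.3, 0.6]
width: 0.0871
grip_force: 0.0
```

Run:
```python
from fit import *
print(r.read_state()['ee_pos'])
im=r.camera('top'); save('top3',im); m=r.camera_model('top')
for l in ['plate','round','wedge1','broken','finger','demitasse','tray']: print(l,[w(m,k['at']).round(3).tolist() for k in r.spot_point(l,'top')])
c=im[90:240,150:400]; save('top3c',cv2.resize(c,None,fx=3,fy=3,interpolation=cv2.INTER_CUBIC))
V=[(im,m)]
x,f=fit(V,C,(.6365,.1,0),.024,z0=.005,R=22,angs=1); print(x[:2],f)
```

```text
[0.53617479 0.35067083 0.17826374]
plate [[0.635, 0.104, -0.002]]
round [[0.637, 0.102, 0.008]]
wedge1 [[0.664, -0.155, 0.01], [0.61, -0.047, 0.008], [0.277, -0.221, 0.0], [0.34, -0.076, 0.002], [0.655, -0.085, 0.006], [0.628, -0.123, 0.01]]
broken []
finger [[0.388, -0.234, 0.001]]
demitasse [[0.516, -0.242, 0.002]]
tray [[0.636, -0.105, 0.001]]
[0.64199257 0.09950642] 0.14887387387387385
```

View pics/top3c.png

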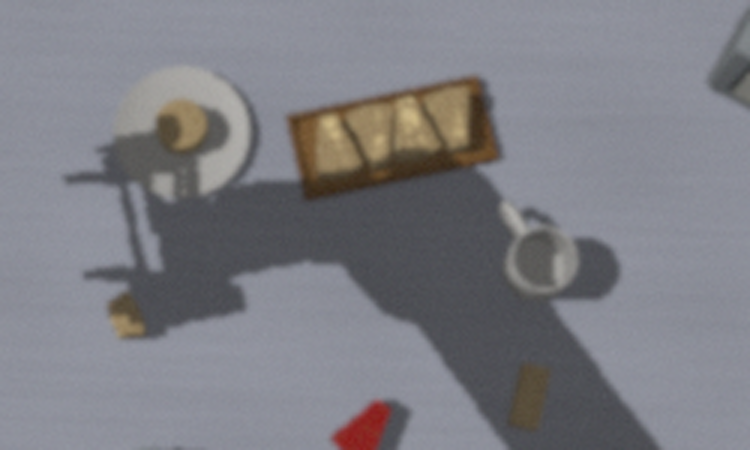

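All four wedges lie alternately head to tail in the tray, the round is centred on the plate, and nothing else has moved, so I hand the job in.

```bash
python3 -c "
from bench import r
print(r.close_job())"
```

```text
the job is handed in; nothing more can be done
None
```

I handed the job in at about 36 s: the four whole wedges lie alternately head to tail in the tray and the round sits in the middle of the plate. In the last top picture the broken wedge, finger, demitasse and both red look-alikes were where they started; the hand-in returned no verdict.

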